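Clamp a fresh sharps bin for the vaccination session

TASK

Secure the fresh rectangular sharps bin for the session: stand it upright on the bed of the bench screw clamp, midway between the two ways and with its longer side running from jaw to jaw, and let go of it. Then wind the crank clockwise until the sliding jaw presses the bin firmly against the rear jaw, so that it cannot be pulled out, but stop as soon as the crank has plainly stiffened, before the plastic walls buckle. Let go of the crank and leave everything else on the table where it stands.

Things in the scene. Friction and masses are not known exactly. Their poses are not given: they have to be found in the camera images.
- clamp: Bench screw clamp, a low grey vise bolted down, 335 x 124 mm. Origin on the table under the place for the bin; x along the screw from the crank end (-x) to the rear jaw (+x), z up. The fixed rear jaw (rubber-faced, 112 mm wide, top 110 mm above the table) is bolted in slots: its face is somewhere from x = +58 to +72 mm, not reported. Crank arm at x = -206 to -194 mm.
- bed (a point): Place for the bin on the flat bed's top, 20 mm above the table, straight above the clamp's origin, where the bin is stood. Two steel ways (10 mm wide, 8 mm high) run along the clamp's x with 94 mm clear between them. A bin with its middle here clears the rear jaw by 14 mm or more and the open sliding jaw by 10 mm or more.
- jaw: Sliding jaw: grey block 112 mm wide, top 110 mm above the table, with a rubber cushion behind a steel face plate. Origin at table height, y = 0, in the plate's front plane; starts at x = -72 to -54 mm of the clamp. One full turn moves it 16 mm to +x. It pushes the bin along the bed onto the rear jaw, then the cushion yields 1 mm per 25 N.
- hub (a point): Point on the screw axis 78 mm above the table, in the outer face of the crank arm, x = -206 mm in the clamp; the crank turns about the clamp's x axis through it. Tightening is clockwise seen from the crank end, a right-handed rotation about the clamp's +x: the grip goes from the +y side over the top to the -y side, then below. 1.5 to 4 turns are needed from any start angle.
- crank_grip (a point): Middle of the crank grip: black sleeve, 24 mm thick, 85 mm long, parallel to the screw, 45 mm off its axis, at x = -207 to -292 mm of the clamp, spinning on its pin. Turning freely takes 5.5 N along its path (+-1 N by weight; standing still, friction blurs it); once the bin is nipped each 18 N of jaw force adds 1 N, or 3.5 N per radian. 3 to 5 N extra is firm. Above 100 N it eases back to 100.
- bin: Fresh rectangular sharps bin, red plastic, white labels on its two longer sides, 88 (x) x 64 (y) x 170 mm tall, about 0.3 kg. Origin under its centre, z up. Walls to 128 mm, lid 92 x 68 mm to 140 mm, then a raised hatch housing 56 (x) x 34 (y) mm to 170 mm, by which it is picked up. Both ways round alike. Its walls buckle at 160 N of jaw force.
- round_bin: Bystander: round red sharps canister, 110 mm in diameter, 195 mm tall; origin at the centre of its underside.
- sanitizer: Bystander: white pump bottle, 68 mm in diameter, 178 mm tall; origin at the centre of its underside.
- steel_tray: Bystander: open steel tray 130 x 250 x 30 mm; origin at the centre of its underside.
- forceps: Bystander: steel forceps, 150 mm long, 6 mm high, lying on the table; origin at their middle on the table.
- vial_rack: Bystander: white vial rack 100 x 150 mm, 52 mm tall with its vials; origin at the centre of its underside.
- vial_a: Bystander: amber multi-dose bottle, 42 mm in diameter, 74 mm tall; origin at the centre of its underside.
- vial_b: Bystander: another amber bottle of the same size.

How it is judged:
On the way:
1. the bin stands upright on the bed between the jaws, let go and not yet clamped (z of bin in the frame of clamp between 0.014 and 0.026 m and y of bin in the frame of clamp between -0.015 and 0.015 m and angle between bin's own z axis and vertical below 0.1 rad and contact force between the fingers and bin below 0.2 N and contact force between jaw and bin below 15 N), for 0.2 s.
At the end, for the whole second after the job is handed in: The bin stands upright (within 0.06 rad) on the clamp's bed, within 15 mm of the middle between the ways, its longer side along the screw (within 0.1 rad), at rest, and the sliding jaw presses on it with 25 to 160 N; everything is let go (contact force between jaw and bin between 25 and 160 N and z of bin in the frame of clamp between 0.014 and 0.026 m and y of bin in the frame of clamp between -0.015 and 0.015 m and angle between the x axis of bin and the x axis of clamp, either way round below 0.1 rad and angle between bin's own z axis and vertical below 0.06 rad and linear speed of bin below 0.02 m/s); the robot touches nothing.
It fails at once if the sliding jaw presses the bin with more than 160 N (buckled) (contact force between jaw and bin above 160 N).
It fails at once if the bin is tipped over (angle between bin's own z axis and vertical above 0.6 rad).
It fails at once if a bystander is shifted by more than 30 mm (distance of any of round_bin, sanitizer, steel_tray, forceps, vial_rack, vial_a, vial_b from where it was at the start of the episode above 0.03 m).
It also fails if it takes over 72 s, if anything falls off the work surface, if the arm or the gripper's body presses on something with over 40 N, if the wrist force passes 120 N, or if a joint passes its speed limit or range.

ROBOT

A 7-joint arm with a two-finger parallel gripper is mounted at the origin on the work surface. World frame = base frame: x ahead of the robot, y to its left, z up, the work surface at z = 0. Lengths are in m, angles in rad, forces in N, time in s.
With the tool pointing down it reaches from about 0.425 to 0.95 m from the base axis. Payload 16.7 kg.
Tool frame: the origin (TCP) lies at the very end of the fingers, on their centre line; the grasp point (between the pads) lies 19 mm behind it; z points along the fingers, y is the line along which they close (so a half turn about z gives the same grasp; the last joint's range is limited). The gripper opens to 94 mm and grips with 3 to 60 N. Pads are 16 mm wide; open, the fingers measure 119 mm over their backs; the gripper's body (75 mm by 177 mm) begins 78 mm behind the grasp point.
Start: joints at [0.971, 0.426, 0.074, 1.606, -0.034, 1.111, -0.067], TCP at [0.294, -0.608, 0.205] pointing down, gripper open.
Joint ranges: [-2.85, 2.85], [-0.5, 2.14], [-1.23, 1.37], [0.21, 2.46], [-1.02, 4.16], [0.16, 2.05], [-2.73, 2.73]. Speed limits (rad/s): [1.89, 1.89, 2.39, 2.39, 3.01, 3.01, 3.01].

INTERFACE

Orientations are given as a unit quaternion [w, x, y, z].
In Python, from bench import bot, claw, kin, sensors, vision, ticket gives the robot as it stands. The module is installed in compiled form; this text tells all that it offers. Calls block until the motion is done:
- bot.move_ptp(position, orientation): joint-space move of the TCP to a pose.
- bot.move_straight(position, rotation=None, vel=0.15, threshold=None): straight line of the TCP; rotation=None keeps the orientation; vel is the mean speed in m/s. With threshold (N) it stops when the force on the tool has changed by that much, and returns True; else False.
- bot.move_joints(angles): joint-space move.
- claw.command_gripper(opening): opening from 0.0 (shut) to 1.0 (fully open); the grip force is fixed at half the most; returns when the fingers have stopped.
- bot.wait(seconds).
- kin.solve_ik(position, orientation): joint angles nearest the present ones, or None.
- sensors.read_state(): the state.
- vision.camera(name): name is "scene" or "top" or "wrist"; returns a dict with "frame" (480x640x3 uint8, red, green, blue), "range_z" (480x640 float32, m along the optical axis (not along the pixel's ray), 0 where there is no reading), "vertical_fov" (degrees; the focal length in pixels is half the picture's height over the tangent of half this angle, whatever the lens; pixels are square), "cx", "cy" (the principal point, pixels), "position" and "rotation" of the camera in the world. Camera axes: x right, y down, z forward; pixel columns grow to the right and rows downward; lengths in m; the calibration is good to about 2 mm. A picture is of the moment at which its call begins.
A pose or a line that the arm cannot do raises bot.Unreachable and nothing moves.
- ticket.job_done(): hands the job in; it is judged then, once.
The state is a dict: "time": time; "joints": joint angles; "joint_vel": joint speeds; "joint_torque": joint torques, N m; "position": TCP position; "orientation": TCP orientation; "contact_force": force on the tool from outside, world axes, zero at the start; "torque": the same for the moment, N m; "finger_gap": opening from 0.0 (shut) to 1.0 (fully open); "grip_force": force on a finger pad.
Only numpy, scipy, OpenCV 4.12 (cv2) and the standard library are available. Lean on these libraries where they do the work, as an engineer would, in place of code of your own. Each camera call takes 0.05 s, during which the arm holds its last target. There are 200 camera calls.

## Working session

There is one attempt and no reset: what is moved stays moved. The work goes in short steps, each a Python script; the robot and the scene stay as the last script left them, time stands still between calls to the robot, and variables do not carry over. Pictures are saved under pics/ and viewed, at most 10 in all, crops included, and the job is handed in when it is done.

```bash
mkdir -p pics; cat > h.py <<'E'
import numpy as np, cv2
from bench import bot, claw, kin, sensors, vision, ticket
from scipy.spatial.transform import Rotation as R
def R_of(r):
    r=np.array(r)
    return r if r.shape==(3,3) else R.from_quat([r[1],r[2],r[3],r[0]]).as_matrix()
def cloud(c):
    z=c["range_z"]; f=240/np.tan(np.radians(c["vertical_fov"])/2)
    v,u=np.mgrid[0:480,0:640]
    P=np.stack([(u-c["cx"])/f*z,(v-c["cy"])/f*z,z],-1)
    W=P@R_of(c["rotation"]).T+np.array(c["position"])
    W[z==0]=np.nan
    return W
def save(c,n): cv2.imwrite(f"pics/{n}.png",c["frame"][:,:,::-1])
def q(M):
    a=R.from_matrix(M).as_quat(); return [a[3],a[0],a[1],a[2]]
E
python3 - <<'E'
from h import *
for n in("scene","top"):
    c=vision.camera(n); save(c,n); np.save(n+".npy",cloud(c)); print(n,c["position"],c["rotation"],c["vertical_fov"])
print(sensors.read_state())
E
```

```text
scene [ 1.24419895 -0.10170917  1.11213563] [-0.21933486  0.72409854  0.6258002  -0.18959861] 51.510172565649036
top [0.27835318 0.0123304  1.27882917] [ 0.07792539 -0.66803688  0.7351891  -0.08456564] 53.86986642681607
{'time': 0.1, 'joints': array([ 0.97052024,  0.42664333,  0.0738486 ,  1.60648762, -0.03408852,
        1.11081255, -0.06706665]), 'joint_vel': array([-1.50612538e-03,  8.57209040e-05, -7.05239542e-04, -8.63669404e-05,
       -3.77844106e-04, -5.05542013e-04,  7.61856923e-05]), 'joint_torque': array([ 6.64390900e-03, -9.37460589e+01,  3.67622048e+00, -4.55041122e+01,
       -4.86985676e-02,  1.67748774e-02,  3.19028345e-05]), 'position': array([ 0.29388939, -0.60725275,  0.20488739]), 'orientation': array([-5.21421486e-04,  9.74705913e-01,  2.23490684e-01, -1.61787218e-04]), 'contact_force': array([ 0.1105833 , -0.25087467, -0.15478868]), 'torque': array([-0.00700013,  0.00929006, -0.01993738]), 'grip_force': 0.0, 'finger_gap': 1.0021383722622303}
```

View pics/top.png

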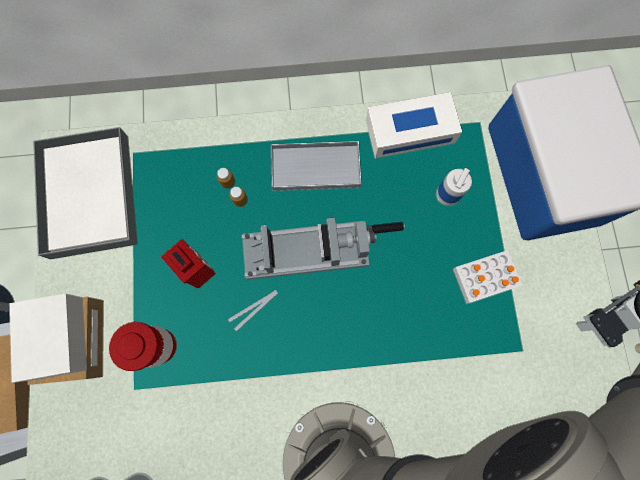

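View pics/scene.png

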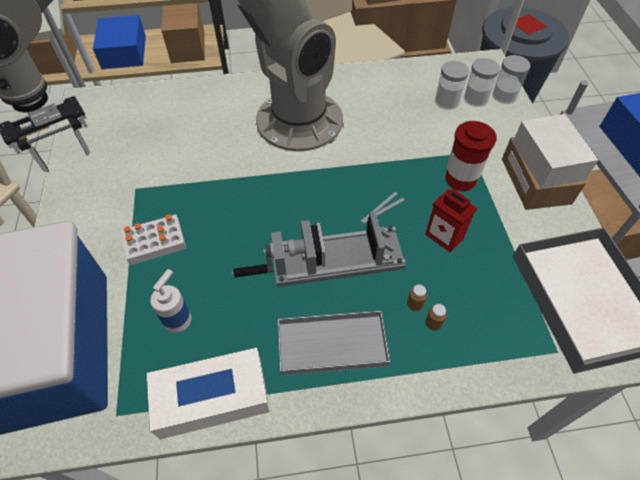

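The top view shows the clamp at (305,248) with its crank at the right (388,227), the bin at (188,262) left of the rear jaw, the forceps at (252,310) and the vials at (230,187). The scene view agrees: the bin is upright and the grip sits on the side away from the robot.

```bash
python3 - <<'E'
from h import *
for n in("top","scene"):
    W=np.load(n+".npy"); im=cv2.imread(f"pics/{n}.png").astype(int)
    b,g,r=im[...,0],im[...,1],im[...,2]; z=W[...,2]
    print(n,"table z",np.nanmedian(z[(g>r+60)]))
    red=(r>90)&(g<60)&(b<60)
    def rect(m,l):
        p=W[m][:,:2].astype(np.float32)
        if len(p)<8: print(l,len(p));return
        (c,s,a)=cv2.minAreaRect(p*1000); print(l,len(p),np.round(c,1),np.round(s,1),round(a,2),"z",np.round(np.nanpercentile(W[m][:,2],[5,50,95]),4))
    ROI={"top":(150,230,225,295),"scene":(420,185,480,250)}[n]
    box=np.zeros(z.shape,bool); box[ROI[1]:ROI[3],ROI[0]:ROI[2]]=1
    rect(box&red&(abs(z-.17)<.006),"hatch"); rect(box&red&(abs(z-.14)<.006),"lid")
    ROI={"top":(235,205,410,285),"scene":(225,205,410,290)}[n]
    box=np.zeros(z.shape,bool); box[ROI[1]:ROI[3],ROI[0]:ROI[2]]=1
    gray=(abs(r-g)<25)&(abs(g-b)<25)
    m=(box&(abs(z-.11)<.006)).astype(np.uint8)
    k,lab,st,_=cv2.connectedComponentsWithStats(m)
    for i in range(1,k):
        if st[i,4]>20: rect(lab==i,"top110")
    rect(box&gray&(z>.012)&(z<.032),"bed+ways"); 
    rect(box&gray&(z>.025)&(z<.031),"ways")
    m=box&(r<45)&(g<45)&(b<45)&(z>.04)
    k,lab,st,_=cv2.connectedComponentsWithStats(m.astype(np.uint8))
    for i in range(1,k):
        if st[i,4]>20: rect(lab==i,"black")
E
```

```text
top table z 0.001368058695919494
hatch 220 [518.3 335.8] [55.1 32. ] 36.52 z [0.1674 0.1704 0.1736]
lid 591 [518.4 335.4] [92.  66.8] 37.16 z [0.1369 0.1405 0.144 ]
top110 649 [544.  -26.4] [111.6  46.7] 0.96 z [0.1048 0.1089 0.1134]
top110 360 [542.1 131.3] [112.4  22.2] 0.92 z [0.1058 0.1094 0.1135]
bed+ways 3321 [542.8  37. ] [124.4 333.7] 1.02 z [0.0163 0.0213 0.0295]
ways 627 [541.   40.3] [121.2 326.5] 1.35 z [0.0252 0.0276 0.0307]
black 241 [ 574.2 -187.2] [27.3 86.1] 6.74 z [0.0466 0.0539 0.0584]
black 189 [542.6 -18.5] [81.4 14.5] 0.94 z [0.0739 0.106  0.11  ]
black 132 [539.9 123.3] [85.4  6.6] 0.95 z [0.0708 0.1068 0.1119]
scene table z 0.0007342443668445497
hatch 151 [520.9 334.7] [55.8 34. ] 39.03 z [0.1668 0.1694 0.1721]
lid 375 [522.2 334.7] [91. 67.] 37.22 z [0.1363 0.1396 0.1429]
top110 319 [544.  131.3] [112.8  22.6] 0.59 z [0.1052 0.1088 0.1126]
top110 582 [546.  -26.2] [111.9  47. ] 1.04 z [0.1047 0.1084 0.1121]
bed+ways 3272 [547.8  37.3] [126.3 334.9] 0.81 z [0.0154 0.0204 0.0289]
ways 572 [548.2  39. ] [122.1 330.6] 2.21 z [0.0254 0.0276 0.0304]
black 217 [545.9 122.6] [89.6  7. ] 1.89 z [0.0502 0.0855 0.1089]
black 207 [549.6 -18.6] [80.7 13.5] 0.84 z [0.0555 0.1047 0.1083]
black 271 [ 580.3 -189.2] [22.6 82.7] 2.43 z [0.044  0.0527 0.058 ]
```

```bash
cat >> h.py <<'E'
def down(yaw):  # closing axis (tool y) at world angle yaw, tool z down
    y=np.array([np.cos(yaw),np.sin(yaw),0]); z=np.array([0,0,-1.]); return q(np.stack([np.cross(y,z),y,z],1))
E
python3 - <<'E'
from h import *
d=np.radians
s=lambda:sensors.read_state()
pick=[.520,.335]; place=[.544,.0585]
best=None
for k in(0,180,-180):
    a=kin.solve_ik([*pick,.144],down(d(127.2+k))); b=kin.solve_ik([*place,.17],down(d(180.95+k)))
    print(k,None if a is None else np.round(a,2),None if b is None else np.round(b,2))
    if a is not None and b is not None:
        c=max(abs(a[6]),abs(b[6]))
        if best is None or c<best[0]: best=(c,k)
k=best[1]; o1=down(d(127.2+k)); o2=down(d(180.95+k)); print(best)
p=s()["position"]
bot.move_straight([p[0],p[1],.34],vel=.25)
bot.move_ptp([*pick,.30],o1)
bot.move_straight([*pick,.144],vel=.12,threshold=12)
claw.command_gripper(0.0); t=s(); print("grip",t["finger_gap"]*94,t["grip_force"],t["position"],t["time"])
bot.move_straight([*pick,.31],vel=.2)
bot.move_ptp([*place,.31],o2)
t=s(); print(t["finger_gap"]*94,t["contact_force"],t["position"],t["time"])
c=vision.camera("top"); save(c,"top2"); np.save("top2.npy",cloud(c))
c=vision.camera("scene"); save(c,"scene2"); np.save("scene2.npy",cloud(c))
E
```

```text
0 [ 0.07  0.6  -1.03  1.75  0.57  1.12  1.08] [ 0.6   0.43 -1.02  1.89  0.42  1.06  2.56]
180 [-0.04  0.53 -0.85  1.76  0.45  1.06 -1.97] [ 0.25  0.31 -0.57  1.9   0.19  0.99 -0.39]
-180 [-0.04  0.53 -0.85  1.76  0.45  1.06 -1.97] [ 0.25  0.31 -0.57  1.9   0.19  0.99 -0.39]
(np.float64(1.9707041701907042), -180)
grip 33.8430112612162 29.978826642036438 [0.51996534 0.33502703 0.1439618 ] 6.575
33.592615858308456 [-0.40765896  0.75807031 -3.46420012] [0.54389843 0.05919909 0.30981062] 8.8833
```

View pics/scene2.png

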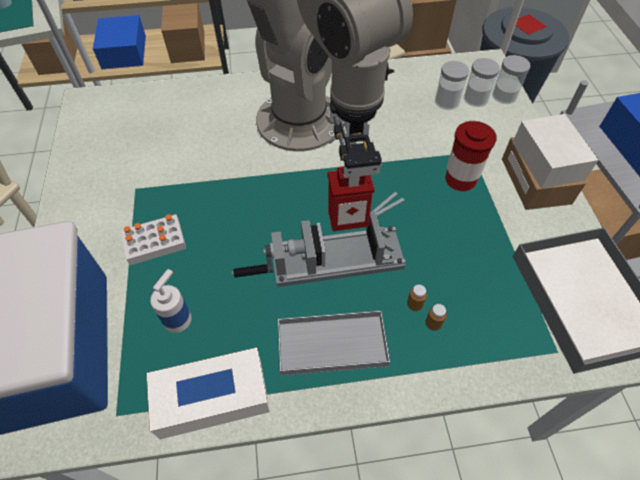

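The bin hangs upright at (350,200), label square to the clamp. Now I'll lower it and release.

```bash
python3 - <<'E'
from h import *
s=sensors.read_state
bot.move_straight([.544,.0585,.180],vel=.12)
print(bot.move_straight([.544,.0585,.160],vel=.03,threshold=4)); t=s(); print(t["position"],t["contact_force"])
claw.command_gripper(0.75); bot.wait(.3)
bot.move_straight([.544,.0585,.34],vel=.2)
g=[.5,-.25,.34]
bot.move_straight([.545,-.20,.34],vel=.3)
print(s()["time"])
for n in("top","scene"):
    c=vision.camera(n); save(c,n+"3"); W=cloud(c); im=c["frame"].astype(int); z=W[...,2]
    r,g,b=im[...,0],im[...,1],im[...,2]; near=(abs(W[...,0]-.545)<.09)&(abs(W[...,1]-.06)<.09)
    def rect(m,l):
        p=W[m][:,:2].astype(np.float32); print(n,l,len(p),*[np.round(v,1) for v in cv2.minAreaRect(p*1000)]) if len(p)>8 else 0
    red=(r>90)&(g<60)&(b<60)&near
    rect(red&(abs(z-.19)<.006),"hatch");rect(red&(abs(z-.16)<.006),"lid")
    m=(abs(W[...,0]-.575)<.05)&(abs(W[...,1]+.19)<.055)&(z>.03)&(z<.07); rect(m,"grip"); print(np.nanpercentile(z[m],[50,95]))
E
```

```text
True
[0.54362056 0.05840325 0.16342838] [0.03805954 0.02044884 2.91059569]
13.8333
top hatch 238 [542.8  57.4] [55.4 34.3] 88.7
top lid 603 [542.5  57.6] [66.9 90.3] 1.3
top grip 302 [ 575.9 -185.8] [ 24.4 100.6] 1.2
[0.05354786 0.0593398 ]
scene hatch 174 [544.1  58.1] [54.  35.6] 89.8
scene lid 444 [546.1  58.1] [90.4 68.3] 90.0
scene grip 394 [ 575.5 -184.9] [ 31.8 100.1] 1.6
[0.05284674 0.0622713 ]
```

View pics/scene3.png

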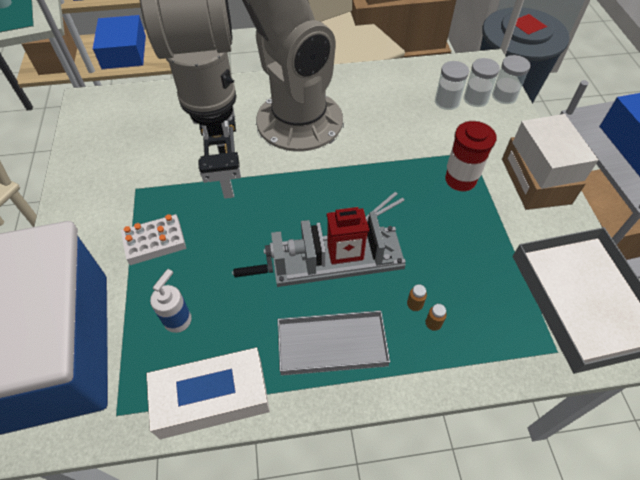

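Bin placed square at the bed's middle. Next I'll grasp the grip and make a first turn while logging the tangential force.

```bash
cat >> h.py <<'E'
AX=np.array([.5475,-.196,.078]); O=down(np.radians(.95)); RR=.045
def gp(th): return AX+RR*np.array([-np.cos(th),0,np.sin(th)])-[0,0,.019]
def tang(th,F): 
    return -(F[0]*np.sin(th)+F[2]*np.cos(th)), -F[0]*np.cos(th)+F[2]*np.sin(th)
def turn(th,n,bias,step=15,vel=.1,stop=None):
    out=[]
    for i in range(n):
        th+=np.radians(step); bot.move_straight(gp(th),vel=vel)
        t=sensors.read_state(); ft,fr=tang(th,t["contact_force"]-bias); out.append(ft)
        print(round(np.degrees(th)),round(ft,1),round(fr,1),end=" | ")
        if stop and ft>stop: print("STOP");break
    print(t["time"]); return th
E
python3 - <<'E'
from h import *
s=sensors.read_state
th=np.radians(229)
p=gp(th); 
claw.command_gripper(1.0)
bot.move_ptp([p[0],p[1],.2],O)
bias=s()["contact_force"]
print(bot.move_straight(p,vel=.12,threshold=15)); 
claw.command_gripper(0.0); t=s(); print(t["finger_gap"]*94,t["contact_force"]-bias,t["position"],t["time"])
th=turn(th,12,bias)
np.save("st.npy",np.array([th,*bias]))
E
```

```text
False
22.69571660209519 [-2.2795049  -0.02361021  0.0329553 ] [ 0.57665941 -0.19602655  0.02493347] 17.8333
244 -2.4 -1.1 | 259 -2.6 -0.7 | 274 -3.0 -0.5 | 289 -5.3 -0.0 | 304 -3.9 -0.6 | 319 -3.9 1.5 | 334 -4.1 2.8 | 349 -2.6 3.1 | 364 -3.3 4.5 | 379 -3.6 6.7 | 394 -5.5 7.6 | 409 -4.2 6.5 | 21.0333
```

```bash
cat >> h.py <<'E'
def jaw(name):
    # clamp-x (world y) of the sliding jaw top
    for n in("top","scene"):
        c=vision.camera(n); save(c,name+n); W=cloud(c); z=W[...,2]; im=c["frame"].astype(int)
        m=(abs(z-.109)<.006)&(abs(W[...,0]-.545)<.06)&(W[...,1]>-.06)&(W[...,1]<.03)&~((im[...,0]>90)&(im[...,1]<60))
        p=W[m][:,:2].astype(np.float32); print(n,"jaw",len(p),*[np.round(v,1) for v in cv2.minAreaRect(p*1000)],np.nanpercentile(W[m][:,1],[2,50,98])) if len(p)>8 else 0
        m=(im[...,0]>90)&(im[...,1]<60)&(abs(z-.16)<.006)&(abs(W[...,0]-.545)<.06)&(abs(W[...,1]-.07)<.09)
        p=W[m][:,:2].astype(np.float32); print(n,"lid",len(p),*[np.round(v,1) for v in cv2.minAreaRect(p*1000)]) if len(p)>8 else 0
E
python3 - <<'E'
from h import *
jaw("a"); t=sensors.read_state(); st=np.load("st.npy"); print(t["contact_force"]-st[1:],t["position"]-gp(st[0]),t["finger_gap"]*94)
E
```

```text
top jaw 664 [547.4 -21.6] [ 72.2 107.7] 72.1 [-0.04109275 -0.02198616  0.00423904]
top lid 595 [542.7  57.8] [67.1 89.9] 0.2
scene jaw 641 [545.8  -6.7] [117.3  70.2] 1.2 [-0.04112568 -0.02160482  0.01756083]
scene lid 441 [545.2  57.8] [67.8 89.6] 0.2
[-1.39047859 -7.94781019  7.45801697] [ 0.00077684 -0.00094613  0.00065644] 23.22405163964183
```

View pics/ascene.png

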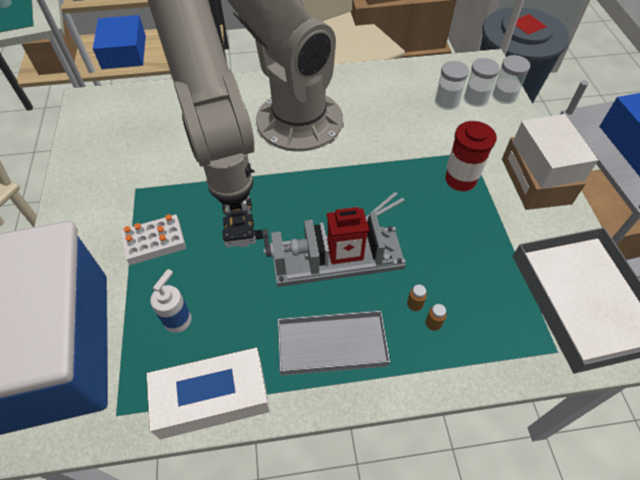

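The jaw has advanced about 8 mm and the crank at (250,232) is following. I'll trim the circle slightly and continue to just before the expected nip.

```bash
cat >> h.py <<'E'
AX=np.array([.5475,-.197,.0788])
def gp(th): return AX+RR*np.array([-np.cos(th),-.0166*np.cos(th),np.sin(th)])-[0,0,.019]
E
python3 - <<'E'
from h import *
st=np.load("st.npy"); th,bias=st[0],st[1:]
th=turn(th,36,bias,stop=9)
np.save("st.npy",np.array([th,*bias])); t=sensors.read_state(); print(t["contact_force"]-bias,t["position"]-gp(th),t["finger_gap"]*94); jaw("b")
E
```

```text
424 -3.3 -4.7 | 439 -3.8 -6.8 | 454 -4.1 -7.5 | 469 -6.6 -8.6 | 484 -7.3 -7.8 | 499 -6.9 -5.0 | 514 -7.8 -3.2 | 529 -7.0 -0.8 | 544 -7.4 1.3 | 559 -7.7 2.8 | 574 -6.1 7.1 | 589 -4.8 10.8 | 604 -1.4 11.9 | 619 -0.1 12.0 | 634 -2.1 8.8 | 649 -5.0 4.8 | 664 -4.7 3.1 | 679 -3.6 2.3 | 694 -3.1 2.5 | 709 -3.5 2.2 | 724 -3.2 1.6 | 739 -4.2 1.3 | 754 -5.0 -2.3 | 769 -3.7 -7.5 | 784 -3.7 -12.4 | 799 -3.2 -12.7 | 814 -4.3 -11.7 | 829 -6.3 -9.1 | 844 -6.6 -7.5 | 859 -8.0 -4.8 | 874 -7.4 -2.8 | 889 -7.1 -0.2 | 904 -6.2 1.9 | 919 -7.9 4.4 | 934 -6.9 8.0 | 949 -4.6 10.2 | 30.7417
[  3.19838987   5.58892069 -10.67190476] [-0.00019057  0.00013912  0.00012192] 23.104260489566474
top jaw 653 [544.  -13.3] [ 82.3 112.6] 89.4 [-0.01751916  0.00107583  0.02657856]
top lid 594 [542.1  73.8] [67.5 89.9] 1.1
scene jaw 610 [544.6   5.9] [115.7  47.9] 0.9 [-0.01732625  0.0015398   0.0286875 ]
scene lid 434 [546.4  72.8] [88.8 67.5] 89.9
```

```bash
sed -i 's/.0788\]/.0780]/' h.py
python3 - <<'E'
from h import *
st=np.load("st.npy"); th,bias=st[0],st[1:]
th=turn(th,11,bias,step=10,vel=.015,stop=10)
np.save("st.npy",np.array([th,*bias])); jaw("c")
E
```

```text
959 3.5 1.3 | 969 4.1 3.4 | 979 4.8 6.6 | 989 5.2 7.4 | 999 4.6 6.4 | 1009 5.8 6.2 | 1019 6.1 4.6 | 1029 5.0 3.9 | 1039 5.9 2.3 | 1049 6.4 1.8 | 1059 7.2 -0.2 | 38.3
top jaw 614 [543.7  -8.2] [ 76.2 113.3] 89.9 [-0.0125705   0.00498843  0.02908314]
top lid 599 [542.2  77.2] [67.  89.9] 1.0
scene jaw 567 [547.    8.5] [114.8  43.4] 0.8 [-0.01235858  0.00502809  0.0288857 ]
scene lid 429 [545.5  76.6] [68.3 89.1] 1.6
```

```bash
python3 - <<'E'
from h import *
st=np.load("st.npy"); th,bias=st[0],st[1:]
th=turn(th,5,bias,step=10,vel=.015,stop=9.8)
np.save("st.npy",np.array([th,*bias])); jaw("d")
E
```

```text
1069 7.1 0.2 | 1079 7.8 -2.6 | 1089 8.7 -3.1 | 1099 8.7 -5.0 | 1109 10.3 -6.9 | STOP
41.775
top jaw 604 [543.8  -3.3] [ 66.3 112.2] 90.0 [-0.01043498  0.00677456  0.02908918]
top lid 600 [542.   77.3] [66.9 90. ] 0.9
scene jaw 540 [546.4   9.3] [114.2  41.4] 0.1 [-0.01040647  0.00605943  0.02907372]
scene lid 434 [546.3  76.7] [68.3 88.9] 0.3
```

View pics/dtop.png

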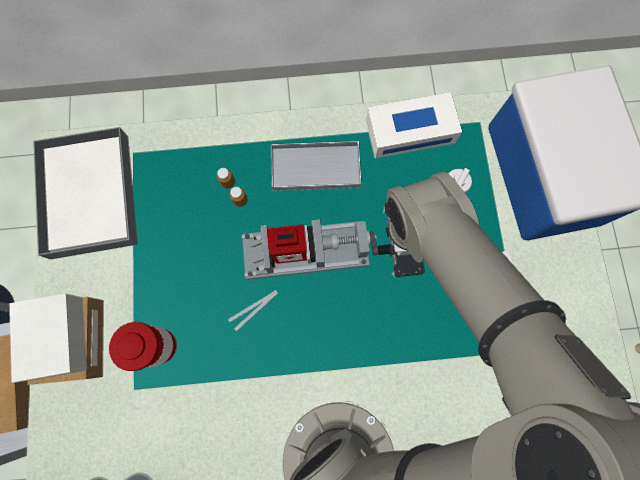

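Bin at (288,243) is against the rear jaw; cushion compression (about 3.5 mm) and crank stiffening (about +4 N) agree. I'll release the crank and retreat.

```bash
python3 - <<'E'
from h import *
claw.command_gripper(1.0); p=sensors.read_state()["position"]
bot.move_straight([p[0],p[1],.34],vel=.15); bot.wait(.5)
t=sensors.read_state(); print(t["time"],t["contact_force"],t["finger_gap"]); jaw("e")
c=vision.camera("scene");W=cloud(c);im=c["frame"].astype(int)
E
```

```text
45.4083 [ 0.57883819 -0.3156346   0.5870172 ] 1.0024564520944967
top jaw 597 [544.3  -3. ] [ 65.8 113.4] 89.9 [-0.01045628  0.00693266  0.02912077]
top lid 598 [542.2  77.3] [66.7 90.2] 0.4
scene jaw 543 [544.4   9.5] [116.6  41.1] 0.9 [-0.01061099  0.00615444  0.02896475]
scene lid 433 [545.3  76.9] [89.5 68.2] 89.8
```

View pics/escene.png

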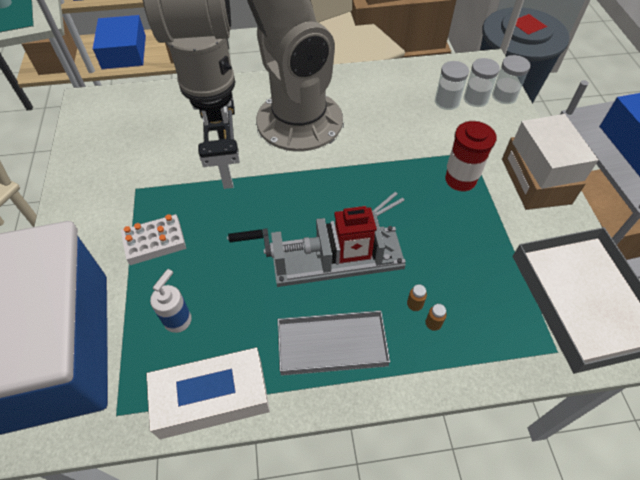

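The bin at (355,235) stands clamped and square, the crank at (247,237) has been let go and held its place, and the bystanders haven't moved.

```bash
python3 -c "
from bench import ticket
print(ticket.job_done())"
```

```text
the job is handed in; nothing more can be done
None
```

The bin is clamped upright and square against the rear jaw at an estimated 70–90 N (from cushion compression and crank stiffening), the crank is let go, no bystander looks moved in the last picture, and the job was handed in at about 45 s; no verdict was returned.

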